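# Load the chemistry analyser's reagent disc with two bottles, an adapter sleeve and a vial

## Task

Load the analyser's grey reagent disc, working from the sample cup that already stands in one of its four pockets: the brown bottle goes in the pocket straight across from the cup, and the amber dropper bottle in the pocket next to the cup going clockwise as seen from above. The loose white adapter sleeve goes, foot down, in the remaining pocket, and the small vial stands in that sleeve. Everything ends upright and fully down in its place; leave the cup, the two cartons and the timer beside the work alone.

Things in the scene. Friction and masses are not known exactly. Their poses are not given: they have to be found in the camera images.
- reagent_disc: Grey round reagent disc, 156 mm, firmly placed, any yaw. Origin: centre of underside, z up. Middle knob 25 mm wide, 44 mm high. Four pockets, 56 mm inside, floors at z 5 mm, in collars 61 mm outside with top at z 15 mm; centres in the disc frame: (+45,0) mm filled (sample cup), (0,-45) next clockwise from above, (-45,0) straight across, (0,+45) the remaining one.
- sample_cup: Small pale open sample cup, 26 mm across the rim, 28 mm tall, standing in the disc's +x pocket in a white sleeve that is fixed to the disc (shaped like the loose one: 42 mm barrel, rim at z 35 mm, inner floor at z 13 mm of the disc); not to be disturbed. Origin: centre of its underside, z up.
- brown_bottle: Brown glass reagent bottle with a white screw cap, upright on the bench, body 42 mm diameter up to 50 mm, cap about 28 mm wide, 78 mm tall, about 0.1 to 0.17 kg. Origin: centre of its underside, z up.
- dropper_bottle: Slim amber dropper bottle with a black collar and rubber bulb, upright on the bench, body 33 mm diameter up to 65 mm, collar 24 mm, bulb 13 mm wide, 102 mm tall, about 0.05 to 0.1 kg. Origin: centre of its underside, z up.
- sleeve: Loose white plastic adapter sleeve (a round cup open at the top), standing on the bench foot down: foot 44 mm diameter and 8 mm high, above it a barrel 42 mm outside and 37 mm inside, rim at 30 mm, inner floor at 8 mm; 50 g. Origin: centre of its underside, z up.
- vial: Small vial with a grey screw cap, upright on the bench, body 27 mm diameter up to 34 mm, cap about 23 mm wide, 52 mm tall, about 30 g. Origin: centre of its underside, z up.
- strip_carton: Small white carton, 48 x 63 x 37 mm high, right of the loose things; not part of the job. Origin: centre of its underside. (Keep the arm off the room here: papers on a rack 0.49 m above the bench over x 0.50 to 0.74, y -0.09 to 0.19 m, and a hand scanner 0.18 m tall at x 0.58, y 0.22 m.)
- timer: White bench timer with three buttons, 64 x 66 x 19 mm, behind the disc; not part of the job. Origin: centre of its underside.
- lancet_carton: Tall white carton, 56 x 70 x 91 mm high, farther right near the bench's front edge; not part of the job. Origin: centre of its underside.
Mind the look-alikes: they are no part of the job. What is shaped like the dropper_bottle but blue is not meant.

How it is judged:
By the outcome, as a careful person would: the job done as asked, in the order asked, and still so for the second after the job is handed in, with the robot touching nothing.
It also fails if it takes over 90 s, if anything falls off the work surface, if the arm or the gripper's body presses on something with over 40 N, if the wrist force passes 120 N, or if a joint passes its speed limit or range.

## Robot

A 6-joint arm with a two-finger parallel gripper is mounted at the origin on a cart in front of the work surface, level with it; the furniture and walls round the work are solid. World frame = base frame: x ahead of the robot, y to its left, z up, the work surface at z = 0. Lengths are in m, angles in rad, forces in N, time in s.
With the tool pointing down it reaches from about 0.375 to 0.9 m from the base axis. Payload 3.1 kg.
Tool frame: the origin (TCP) lies at the centre of the arm's flange, where the gripper is bolted on; the fingertips stand robot.tip_extent ahead of it and the grasp point (between the pads) lies 164 mm ahead of it (robot.tip_extent is the distance from the TCP to the fingertips, in m); z points along the fingers, y is the line along which they close (so a half turn about z gives the same grasp; the last joint's range is limited). The gripper opens to 87 mm and grips with 3 to 60 N. Pads are 19 mm wide; open, the fingers measure 117 mm over their backs; the gripper's body (75 mm by 190 mm) begins 51 mm behind the grasp point.
Start: joints at [-1.286, 0.527, 1.433, -0, 1.181, -0.178], TCP at [0.279, -0.559, 0.405] pointing down, gripper open.
Joint ranges: [-3.08, 3.08], [-0.75, 2.2], [0.22, 2.44], [-1.43, 4.57], [0, 2.65], [-2.85, 2.85]. Speed limits (rad/s): [2.79, 2.79, 3.14, 3.14, 3.14, 3.14].

## Interface

Orientations are given as a unit quaternion [x, y, z, w].
In Python, from rig import get_obs, camera, hand_in, cut_out, robot gives the robot as it stands.
- The arm moves only by the tool step_arm, never from a script. Its argument "rows" is a list of rows, each a list of 6 numbers: the shift along the world's x, y, z in m, then the turn, a rotation vector about the world's x, y, z in degrees. A call has 1 to 12 rows; each row shifts and turns the commanded pose from where the row before left it; what a row does not reach is not made up. A row lasts 1/8 s, in which the tool goes at most 62.5 mm and 10.7 degrees, less where a joint would pass 70% of its speed; a pose out of reach is approached as far as the arm can. A call is refused whole if a number of a shift passes 0.0625 or a number of a turn 10.7, either way. A call with a gripper value outside its range is refused whole. "jaw" is the finger opening in m, from 0 to 0.087, set as the call begins (left out, the last holds). The fingers move at their own pace and stop on an object; "squeeze" is the grip in N (left out, the last holds). Time passes only in rows, so rows that do not move let the fingers close. It gives the time, the measured TCP pose, the force, the opening and the grip force at its end, in the units of the state.
- get_obs(): the state, without advancing time (a new reading comes with each control period).
- camera(name): name is "scene" or "side" or "wrist"; returns a dict with "pixels" (400x640x3 uint8, blue, green, red), "depth" (400x640 float32, m along the optical axis (not along the pixel's ray), 0 where there is no reading), "fov_y" (degrees; the focal length in pixels is half the picture's height over the tangent of half this angle, whatever the lens; pixels are square), "cx", "cy" (the principal point, pixels), "extrinsics" (4x4, takes a point from camera to world coordinates); the wrist camera has in their place "mount" (4x4, takes a point from camera to tool coordinates, whose origin is the TCP and whose axes are the flange's). Camera axes: x right, y up, looking along -z (the intrinsics and any distortion apply to the point x, -y, -z); pixel columns grow to the right and rows downward; lengths in m; the calibration is good to about 2 mm. A picture is of the moment at which its call begins: read the wrist's pose just before it.
- hand_in(): hands the job in; it is judged then, once.
Trained networks look in the newest picture that a camera, given by its name, has taken for a name from the list of things; names that differ only in an ending like _2 or _b are one class to them, and where a whole thing is asked for, a point or a joint stands for the part that bears it (a point fixed in the world has none). Each returns a list of dicts, best first, with "confidence" (0 to 1); they miss things now and then, are a little off and sometimes report something else, mostly with a low value. They report only what shows in the picture. A call takes as long as a camera call. They do not tell look-alikes from the thing itself.
- cut_out(label, camera): "region" (400x640 bool, what is visible of it) and "extent" ([centre column, centre row, width, height] in pixels, round what is visible of it).
The state is a dict: "time": time; "q": joint angles; "joint_velocities": joint speeds; "joint_torque": joint torques, N m; "position": TCP position; "tool_rot": TCP orientation; "ft_force": force on the tool from outside, world axes, zero at the start; "moment": the same for the moment, N m; "grip_width": finger opening in m; "grip_force": force on a finger pad.
Only numpy, scipy, OpenCV 4.12 (cv2) and the standard library are available. Lean on these libraries where they do the work, as an engineer would, in place of code of your own. Each camera call takes 0.05 s, during which the arm holds its last target. There are 200 camera calls.

## Working session

There is one attempt and no reset: what is moved stays moved. The work goes in short steps, Python scripts to look and compute and a tool call to move; the robot and the scene stay as the last step left them, time stands still between calls to the robot, and variables do not carry over. Pictures are saved under pics/ and viewed, at most 14 in all, crops included, and the job is handed in when it is done.

Besides the shell and the picture viewer there is one more tool, called after "Call:" as name(argument=value, ...), one argument or row to a line, values as JSON. step_arm: Moves the arm, as the interface text tells. Its arguments: {"type":"object","properties":{"rows":{"type":"array"},"jaw":{"type":"number"},"squeeze":{"type":"number"}},"required":["rows"]}

```bash
mkdir -p pics; ls; cat > h.py <<'E'
import numpy as np, cv2
from rig import get_obs, camera, hand_in, cut_out, robot
from scipy.spatial.transform import Rotation as R
def look(name):
    o=get_obs(); c=camera(name)
    if 'extrinsics' in c: T=np.array(c['extrinsics'])
    else:
        W=np.eye(4); W[:3,:3]=R.from_quat(o['tool_rot']).as_matrix(); W[:3,3]=o['position']; T=W@np.array(c['mount'])
    d=c['depth']; f=200/np.tan(np.radians(c['fov_y'])/2)
    v,u=np.mgrid[0:400,0:640]
    P=np.stack([(u-c['cx'])/f*d,-(v-c['cy'])/f*d,-d],-1)@T[:3,:3].T+T[:3,3]
    P[d<=0]=np.nan
    return c,P,T,f
E
python3 - <<'E'
from h import *
print(robot, {k:v for k,v in get_obs().items()})
for n in ['scene','side','wrist']:
    c,P,T,f=look(n); cv2.imwrite(f'pics/{n}0.png',c['pixels'])
    print(n,[k for k in c if k not in('pixels','depth')],c['fov_y'],c['cx'],c['cy'],T[:3,3].round(3))
    for l in ['reagent_disc','sample_cup','brown_bottle','dropper_bottle','sleeve','vial','strip_carton','timer','lancet_carton']:
        for r in cut_out(l,n)[:4]:
            p=P[r['region']]; p=p[~np.isnan(p[:,0])]
            if len(p): print(l,round(r['confidence'],2),np.round(r['extent']),np.median(p,0).round(3),np.percentile(p,2,axis=0).round(3),np.percentile(p,98,axis=0).round(3))
E
```

```text
pics
<Robot object at 0x7f49b755fe00> {'time': 0.0, 'q': array([-1.28649737e+00,  5.28449992e-01,  1.43391136e+00, -2.94645770e-05,
        1.18139224e+00, -1.78520969e-01]), 'joint_velocities': array([ 0.00097611, -0.00185034,  0.00012486, -0.001746  , -0.00027031,
       -0.00091103]), 'joint_torque': array([-1.69500527e-04, -4.40044606e+01, -1.76592457e+01,  6.33007963e-02,
        5.82660839e-02, -1.54763766e-04]), 'position': array([ 0.27895757, -0.5589011 ,  0.40377827]), 'tool_rot': array([ 9.73342133e-01,  2.29355456e-01, -7.07224990e-05, -1.07823714e-03]), 'ft_force': array([-0.14542854, -0.18564607, -0.00805696]), 'moment': array([ 0.04787499,  0.00801118, -0.02389583]), 'grip_force': 0.0, 'grip_width': 0.0873275107827557}
scene ['fov_y', 'cx', 'cy', 'extrinsics'] 51.79130885671851 323.5639571858978 203.60106197780308 [0.082 0.809 0.698]
reagent_disc 0.82 [269. 271.  74.  60.] [0.495 0.419 0.005] [0.432 0.349 0.002] [0.571 0.482 0.04 ]
sample_cup 0.53 [286. 250.  11.  14.] [0.486 0.367 0.033] [0.471 0.354 0.014] [0.498 0.382 0.041]
brown_bottle 0.88 [341. 225.  17.  37
[... 1881 characters left out ...]
 0.64 [277. 241.  26.  32.] [0.496 0.072 0.036] [0.461 0.057 0.012] [0.53  0.101 0.038]
timer 0.74 [263. 272.  46.  81.] [ 0.589 -0.066  0.061] [ 0.536 -0.089  0.002] [ 0.612 -0.02   0.091]
timer 0.7 [419. 200.  28.  18.] [0.635 0.459 0.016] [ 0.593  0.431 -0.001] [0.671 0.497 0.019]
timer 0.67 [273. 209.  16.  26.] [0.415 0.164 0.028] [0.399 0.158 0.003] [0.422 0.177 0.052]
lancet_carton 0.9 [265. 271.  42.  76.] [ 0.589 -0.066  0.062] [ 0.539 -0.089  0.002] [ 0.612 -0.024  0.091]
lancet_carton 0.39 [274. 210.  15.  26.] [0.415 0.164 0.029] [0.398 0.158 0.002] [0.422 0.179 0.052]
wrist ['fov_y', 'cx', 'cy', 'mount'] 67.10980010179162 319.055961062331 197.5737583803564 [ 0.338 -0.529  0.384]
```

```bash
python3 - <<'E'
import cv2
a=cv2.imread('pics/scene0.png')[120:380,170:430]; b=cv2.imread('pics/side0.png')[120:330,230:450]
a=cv2.resize(a,(560,560),interpolation=cv2.INTER_CUBIC)
cv2.imwrite('pics/a.png',a); cv2.imwrite('pics/b.png',cv2.resize(b,None,fx=2.7,fy=2.7,interpolation=cv2.INTER_CUBIC))
E
```

```text
(no output)
```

View pics/a.png

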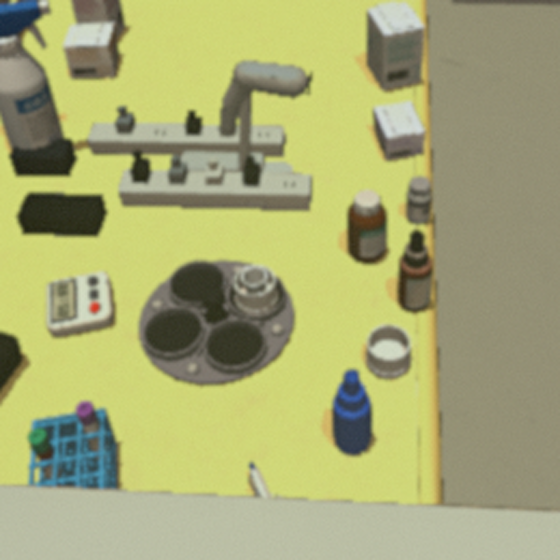

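View pics/b.png

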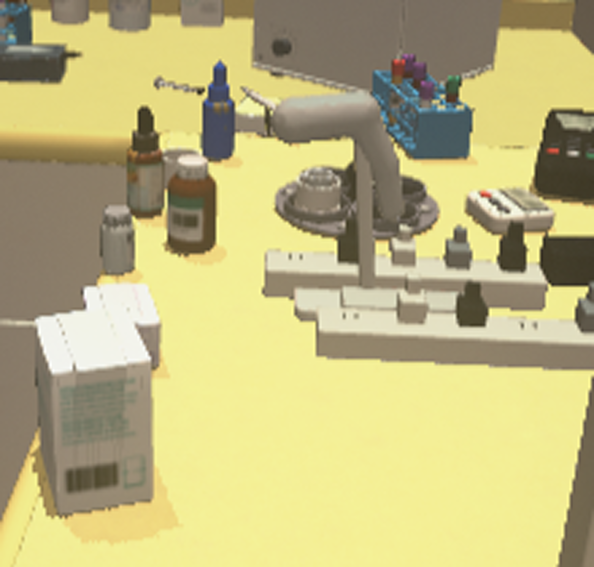

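The amber dropper shows at scene (366,246). The blue look-alike is at (332,311), so it's excluded. Brown is at (341,225), the sleeve at about (350,283), the vial at (364,212) and the disc at (269,271). I'll go above the work at a small radius to stay clear of the rack, then measure with the wrist camera.

```bash
python3 - <<'E'
from h import *
print(robot.tip_extent)
c=camera('wrist'); print(np.array(c['mount']).round(3))
import numpy as np
a=np.radians(-63.5+9*np.arange(12)); p=np.stack([.405*np.cos(a),.405*np.sin(a)],1); print(p.round(3).tolist(), np.diff(p,axis=0).round(4).tolist())
for n in ['scene','side']:
    c,P,T,f=look(n); q=P[(P[...,0]>.3)&(P[...,0]<.75)&(P[...,1]>-.1)&(P[...,1]<.55)&(P[...,2]>.08)]
    h,_,_=np.histogram2d(q[:,0],q[:,1],bins=[np.arange(.3,.76,.05),np.arange(-.1,.56,.05)]); print(h.astype(int))
    print(q[(q[:,1]<.35)&(q[:,0]>.45)].max(0))
E
```

```text
0.1822
[[-0.     0.97   0.244  0.067]
 [ 1.     0.001 -0.001 -0.001]
 [-0.001  0.244 -0.97   0.021]
 [ 0.     0.     0.     1.   ]]
[[0.181, -0.362], [0.235, -0.33], [0.284, -0.289], [0.326, -0.241], [0.359, -0.187], [0.384, -0.129], [0.399, -0.067], [0.405, -0.004], [0.401, 0.06], [0.386, 0.122], [0.362, 0.181], [0.33, 0.235]] [[0.0545, 0.0327], [0.0487, 0.0409], [0.0417, 0.048], [0.0337, 0.0539], [0.0248, 0.0585], [0.0154, 0.0617], [0.0055, 0.0633], [-0.0044, 0.0634], [-0.0143, 0.0619], [-0.0238, 0.0589], [-0.0327, 0.0545]]
[[  0   0   0   0   0   0   0  36   0   0  12  66   0]
 [  0   0   0   0   0   0   0  26   0   0   0   0   0]
 [  0   0   0   0   0   0   1   0   0   0   0   0   0]
 [  0   0   0   0   0   0   0   0   0   0   0   0   0]
 [ 13  72   0   0   0  30 128   0   0   0   0   0   0]
 [ 90 147   0   0   0   4 485   0   0   0   0   0   0]
 [  4  11   0   0   0   0 137   2   0   0   0   0   0]
 [  0   0   0   0   0   0   0   0   0   0   0   0   0]
 [  0   0   0   0   0   0   0   0   0   0   0   0   0]]
[0.62240911 0.25055278 0.17238826]
[[  0   0   0   0   0   0   0   5   0   0  30   5   0]
 [  0   0   0   0   0   0   0  44   0   0   0   0   0]
 [  0   0   0   0   0   0   0   0   0   0   0   0   0]
 [  0   0   0   0   0   0   0   0   0   0   0   0   0]
 [ 44  65   0   0   0  75   2   0   0   0   0   0   0]
 [480 310   0   0   0 231 362   0   0   0   0   0   0]
 [ 73  38   0   0   0   0 470   0   0   0   0   0   0]
 [  0   0   0   0   0   0   0   0   0   0   0   0   0]
 [  0   0   0   0   0   0   0   0   0   0   0   0   0]]
[0.6259553  0.24364946 0.17141799]
```

Call:
step_arm(
  rows=[
    [-0.0245, 0.049, 0, 0, 0, 0],
    [-0.0245, 0.049, 0, 0, 0, 0],
    [-0.0245, 0.049, 0, 0, 0, 0],
    [-0.0245, 0.049, 0, 0, 0, 0],
  ],
)

```text
time: 2.15
position: [0.1804, -0.3617, 0.4049]
tool_rot: [0.973, 0.229, -0.0, 0.0]
ft_force: [0.2, -1.5, -0.3]
grip_width: 0.0868
grip_force: 0.0
```

Call:
step_arm(
  rows=[
    [0.0545, 0.0327, 0, 0, 0, 9],
    [0.0487, 0.0409, 0, 0, 0, 9],
    [0.0417, 0.048, 0, 0, 0, 9],
    [0.0337, 0.0539, 0, 0, 0, 9],
    [0.0248, 0.0575, 0, 0, 0, 9],
    [0.0154, 0.06, 0, 0, 0, 9],
    [0.0055, 0.062, 0, 0, 0, 9],
    [-0.0044, 0.062, 0, 0, 0, 9],
    [-0.0143, 0.06, 0, 0, 0, 9],
    [-0.0238, 0.0575, 0, 0, 0, 9],
    [0, 0, 0, 0, 0, 0],
  ],
)

```text
time: 3.52
position: [0.3572, 0.1715, 0.4048]
tool_rot: [0.522, 0.853, -0.0, -0.001]
ft_force: [0.1, -0.4, 0.6]
grip_width: 0.087
grip_force: 0.0
```

```bash
python3 - <<'E'
from h import *
o=get_obs(); print(o['q'].round(3),o['position'].round(3))
c,P,T,f=look('wrist'); cv2.imwrite('pics/w1.png',c['pixels']); np.save('P1.npy',P); print(T.round(3))
for l in ['reagent_disc','sample_cup','brown_bottle','dropper_bottle','sleeve','vial','strip_carton']:
        for r in cut_out(l,'wrist')[:4]:
            p=P[r['region']]; p=p[~np.isnan(p[:,0])]
            if len(p): print(l,round(r['confidence'],2),np.round(r['extent']),np.median(p,0).round(3),np.percentile(p,2,axis=0).round(3),np.percentile(p,98,axis=0).round(3))
E
```

```text
[ 1.640e-01  2.190e-01  1.971e+00  1.000e-03  9.530e-01 -3.090e-01] [0.357 0.172 0.405]
[[ 0.891 -0.44  -0.111  0.327]
 [ 0.454  0.864  0.218  0.231]
 [-0.    -0.245  0.97   0.384]
 [ 0.     0.     0.     1.   ]]
reagent_disc 0.86 [529.  62. 146. 120.] [0.504 0.406 0.005] [0.434 0.34  0.003] [0.573 0.473 0.042]
sample_cup 0.8 [507.  70.  33.  27.] [0.488 0.373 0.032] [0.473 0.359 0.014] [0.496 0.381 0.041]
brown_bottle 0.61 [406. 151.  48.  40.] [0.421 0.248 0.062] [ 0.408  0.228 -0.002] [0.447 0.269 0.079]
brown_bottle 0.55 [359. 195.  24.  31.] [0.404 0.177 0.05 ] [ 0.394  0.158 -0.002] [0.425 0.188 0.053]
brown_bottle 0.29 [376. 284.  42.  27.] [0.484 0.082 0.036] [0.457 0.062 0.028] [0.513 0.101 0.038]
dropper_bottle 0.66 [361.  88.  36.  32.] [0.348 0.278 0.072] [0.336 0.266 0.015] [0.365 0.297 0.1  ]
sleeve 0.7 [379.  22.  44.  45.] [0.337 0.36  0.008] [0.316 0.34  0.   ] [0.355 0.378 0.03 ]
vial 0.72 [359. 195.  26.  28.] [0.404 0.177 0.05 ] [0.394 0.165 0.011] [0.417 0.188 0.053]
vial 0.32 [362.  87.  33.  34.] [0.349 0.278 0.074] [0.336 0.266 0.027] [0.365 0.295 0.1  ]
strip_carton 0.7 [377. 287.  42.  28.] [0.483 0.082 0.036] [0.36  0.061 0.025] [0.515 0.201 0.317]
strip_carton 0.7 [378.  22.  42.  44.] [0.337 0.361 0.008] [0.316 0.34  0.004] [0.354 0.378 0.03 ]
```

View pics/w1.png

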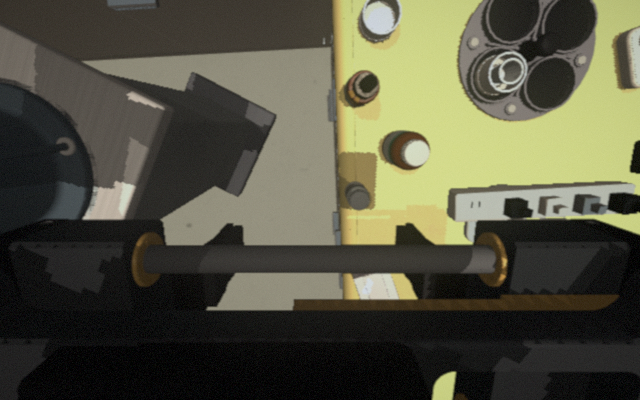

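Call:
step_arm(
  rows=[
    [0.015, 0.015, 0, 0, 0, -5],
    [0.015, 0.015, 0, 0, 0, -5],
    [0.015, 0.015, 0, 0, 0, -5],
    [0.015, 0.015, 0, 0, 0, -5],
    [0.015, 0.015, 0, 0, 0, -5],
    [0, 0, 0, 0, 0, 0],
  ],
)

```text
time: 4.68
position: [0.4362, 0.2429, 0.4046]
tool_rot: [0.698, 0.716, 0.0, 0.0]
ft_force: [0.2, -0.1, -0.3]
grip_width: 0.0869
grip_force: 0.0
```

```bash
cat > m.py <<'E'
from h import *
from scipy.optimize import least_squares
def circ(p,r=None,it=6):
    x=np.r_[np.median(p,0),r or .02]
    fn=lambda x:np.hypot(p[:,0]-x[0],p[:,1]-x[1])-(r or x[2])
    s=least_squares(fn,x,loss='soft_l1',f_scale=.001); return s.x[:2] if r else s.x
def sel(P,c,rad,z0,z1):
    q=P.reshape(-1,3); q=q[~np.isnan(q[:,0])]
    return q[(np.hypot(q[:,0]-c[0],q[:,1]-c[1])<rad)&(q[:,2]>z0)&(q[:,2]<z1)]
E
python3 - <<'E'
from m import *
Ps={'w1':np.load('P1.npy')}
for n in ['wrist','scene','side']:
    c,P,T,f=look(n); Ps[n]=P
    if n=='wrist': cv2.imwrite('pics/w2.png',c['pixels']); np.save('P2.npy',P)
for n,P in Ps.items():
    print('==',n)
    for nm,c,rad,z0,z1,r in [('brownbody',(.425,.25),.035,.008,.046,.021),('browncap',(.425,.25),.02,.0775,.08,None),('browncapside',(.425,.25),.022,.066,.076,.014),('dropbody',(.35,.283),.03,.01,.06,.0165),('bulb',(.35,.283),.03,.085,.099,.0065),
        ('sleevebar',(.335,.36),.03,.010,.028,.021),('sleeverim',(.335,.36),.03,.0285,.033,.0197),('vialbody',(.405,.17),.025,.006,.032,.0135),('vialtop',(.405,.17),.02,.0505,.055,None),('knob',(.505,.41),.022,.02,.042,.0125),('knobtop',(.505,.41),.02,.042,.047,None),('cuprim',(.485,.37),.03,.0395,.043,.0125),('slvrim',(.485,.37),.03,.0335,.0375,.0197),('discring',(.505,.41),.1,.0005,.0075,None)]:
        p=sel(P,c,rad,z0,z1)
        if len(p)<6: continue
        print(nm,len(p),circ(p[:,:2],r).round(4),p.mean(0).round(4))
    p=sel(P,(.425,.25),.03,.04,.08); b=((p[:,2]-.04)//.004).astype(int)
    print([(40+4*k,round(float(np.hypot(*(p[b==k][:,:2]-[.4255,.2475]).T).mean()),4)) for k in range(10) if (b==k).sum()>3])
E
```

```text
== w1
brownbody 236 [0.4288 0.2487] [0.4117 0.246  0.029 ]
browncap 197 [0.4289 0.2492 0.0086] [0.4291 0.2487 0.078 ]
browncapside 126 [0.4298 0.2488] [0.4217 0.2482 0.0726]
dropbody 393 [0.3519 0.283 ] [0.348  0.2758 0.0494]
bulb 169 [0.3516 0.2832] [0.3513 0.2817 0.0957]
sleevebar 358 [0.334  0.3598] [0.3376 0.3572 0.019 ]
sleeverim 166 [0.3351 0.3603] [0.3378 0.3541 0.0294]
vialbody 97 [0.3884 0.1889] [0.399  0.1811 0.0204]
vialtop 246 [0.4074 0.1742 0.0077] [0.4076 0.1744 0.0515]
knob 301 [0.5062 0.4123] [0.501  0.4067 0.0371]
knobtop 255 [0.5041 0.4103 0.0066] [0.504  0.4102 0.0429]
cuprim 174 [0.4846 0.3702] [0.4846 0.3708 0.0406]
slvrim 306 [0.4843 0.3701] [0.4848 0.3707 0.0347]
discring 8613 [0.5041 0.4004 0.0577] [0.5073 0.4093 0.0048]
[(40, 0.0186), (44, 0.0183), (48, 0.0184), (52, 0.018), (56, 0.018), (60, 0.0146), (64, 0.0114), (68, 0.0108), (72, 0.0114), (76, 0.0089)]
== wrist
brownbody 105 [0.4289 0.2487] [0.4307 0.2667 0.0281]
browncap 167 [0.4288 0.2489 0.0086] [0.4292 0.2493 0.0779]
browncapside 86 [0.4289 0.248 ] [0.4303 0.254  0.0731]
dropbody 440 [0.3519 0.2825] [
[... 1707 characters left out ...]
e 50 [0.4431 0.2288] [0.4341 0.2381 0.071 ]
dropbody 277 [0.3705 0.2593] [0.36   0.2711 0.0359]
bulb 32 [0.3519 0.2814] [0.3545 0.2779 0.0924]
sleevebar 55 [0.3383 0.3594] [0.3284 0.357  0.0223]
sleeverim 15 [0.3344 0.3583] [0.3328 0.3608 0.0293]
vialbody 138 [0.4232 0.1553] [0.4143 0.1648 0.0191]
vialtop 29 [0.408  0.1705 0.0077] [0.4081 0.1711 0.0514]
knob 24 [0.506  0.4105] [0.5022 0.4    0.0331]
cuprim 19 [0.4844 0.369 ] [0.4845 0.3705 0.0406]
slvrim 49 [0.4846 0.3678] [0.4873 0.3652 0.0351]
discring 336 [0.5046 0.4054 0.0694] [0.5192 0.3903 0.005 ]
[(40, 0.0232), (44, 0.0228), (48, 0.0231), (52, 0.0226), (56, 0.0208), (60, 0.0179), (64, 0.0164), (68, 0.0146), (72, 0.0153), (76, 0.0107)]
```

View pics/w2.png

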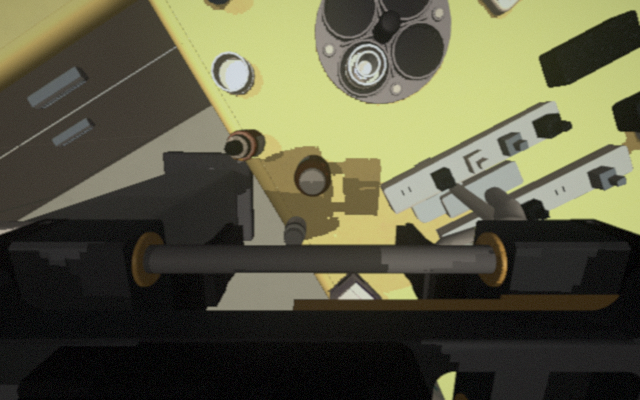

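Call:
step_arm(
  rows=[
    [-0.0035, 0.003, 0, 0, 0, -10.2],
    [-0.0037, 0.003, 0, 0, 0, -10.2],
    [0, 0, 0, 0, 0, -10.2],
    [0, 0, 0, 0, 0, -10.2],
    [0, 0, 0, 0, 0, -10.2],
    [0, 0, 0, 0, 0, -10.2],
    [0, 0, 0, 0, 0, -10.2],
    [0, 0, 0, 0, 0, -10.2],
    [0, 0, 0, 0, 0, -10.2],
    [0, 0, 0, 0, 0, 0],
  ],
)

```text
time: 6.08
position: [0.427, 0.2485, 0.4048]
tool_rot: [1.0, -0.001, -0.0, 0.0]
ft_force: [0.5, 0.1, 0.7]
grip_width: 0.087
grip_force: 0.0
```

```bash
python3 - <<'E'
from h import *
o=get_obs(); print(o['q'].round(3),o['position'].round(4))
for n in ['scene','side']:
    c,P,T,f=look(n); q=P[(P[...,0]>.45)&(P[...,0]<.7)&(P[...,1]>.1)&(P[...,1]<.33)&(P[...,2]>.075)&(P[...,2]<.19)]
    print(q.min(0).round(3),q.max(0).round(3))
E
```

```text
[ 0.301  0.352  1.754 -0.     1.036  1.874] [0.427  0.2485 0.4048]
[0.527 0.185 0.076] [0.624 0.25  0.172]
[0.528 0.179 0.075] [0.625 0.245 0.171]
```

Call:
step_arm(
  rows=[
    [0.002, 0.0005, -0.055, 0, 0, 0],
    [0, 0, -0.055, 0, 0, 0],
    [0, 0, -0.045, 0, 0, 0],
    [0, 0, -0.03, 0, 0, 0],
    [0, 0, -0.016, 0, 0, 0],
    [0, 0, 0, 0, 0, 0],
  ],
)

```text
time: 6.92
position: [0.4295, 0.2496, 0.2032]
tool_rot: [1.0, -0.002, -0.001, 0.0]
ft_force: [-0.1, -0.2, 1.4]
grip_width: 0.087
grip_force: 0.0
```

Call:
step_arm(
  rows=[
    [0, 0, 0, 0, 0, 0],
    [0, 0, 0, 0, 0, 0],
    [0, 0, 0, 0, 0, 0],
    [0, 0, 0, 0, 0, 0],
    [0, 0, 0, 0, 0, 0],
    [0, 0, 0, 0, 0, 0],
  ],
  jaw=0.03,
  squeeze=22,
)

```text
time: 7.68
position: [0.4296, 0.2496, 0.2039]
tool_rot: [1.0, -0.002, 0.0, 0.0]
ft_force: [-0.4, -0.6, 2.4]
grip_width: 0.0416
grip_force: 22.0
```

Call:
step_arm(
  rows=[
    [0, 0, 0.03, 0, 0, 0],
    [0, 0, 0.04, 0, 0, 0],
    [0, 0, 0.03, 0, 0, 0],
    [0.0135, 0.029, 0, 0, 0, 9],
    [0.0135, 0.029, 0, 0, 0, 9],
    [0.0135, 0.029, 0, 0, 0, 9],
    [0.0135, 0.029, 0, 0, 0, 9],
    [0.0135, 0.029, 0, 0, 0, 9],
    [0.0135, 0.029, 0, 0, 0, 9],
    [0.0135, 0.028, 0, 0, 0, 9],
    [0, 0, 0, 0, 0, 0],
    [0, 0, 0, 0, 0, 0],
  ],
)

```text
time: 9.18
position: [0.5234, 0.4511, 0.3028]
tool_rot: [0.854, 0.52, -0.001, 0.0]
ft_force: [-1.3, -0.2, -0.8]
grip_width: 0.0417
grip_force: 22.0
```

```bash
python3 - <<'E'
from m import *
c,P,T,f=look('scene'); cv2.imwrite('pics/s3.png',c['pixels'][150:380,180:420])
o=get_obs(); print(o['position'],R.from_quat(o['tool_rot']).as_matrix()[:,1].round(3),o['q'].round(2))
p=sel(P,(.525,.451),.05,.09,.145); print(circ(p[:,:2],.021),p[:,2].min())
for r in cut_out('brown_bottle','scene'): print(r['confidence'],r['extent'],np.nanpercentile(P[r['region']],[2,50,98],axis=0).round(3).tolist())
E
```

```text
[0.52337403 0.4508247  0.30302785] [ 0.888 -0.46  -0.001] [ 0.55  0.73  1.34 -0.    1.08  1.03]
[0.49452207 0.47850718] 0.09769309226290968
0.4 [245.7, 252.1, 14.7, 7.9] [[0.5, 0.452, 0.098], [0.506, 0.464, 0.105], [0.52, 0.47, 0.112]]
```

Call:
step_arm(
  rows=[
    [0.0017, 0.0003, -0.03, 0, 0, 0],
    [0, 0, -0.03, 0, 0, 0],
    [0, 0, -0.02, 0, 0, 0],
    [0, 0, -0.01, 0, 0, 0],
    [0, 0, -0.004, 0, 0, 0],
    [0, 0, 0, 0, 0, 0],
  ],
)

```text
time: 10.02
position: [0.526, 0.4521, 0.2103]
tool_rot: [0.854, 0.52, 0.001, -0.0]
ft_force: [-0.2, -0.7, -0.9]
grip_width: 0.041
grip_force: 22.0
```

Nothing touched; go down the last millimetre, then open.

Call:
step_arm(
  rows=[
    [-0.001, -0.001, -0.0015, 0, 0, 0],
    [0, 0, 0, 0, 0, 0],
  ],
)

```text
time: 10.28
position: [0.5249, 0.4511, 0.209]
tool_rot: [0.854, 0.52, 0.001, 0.0]
ft_force: [-0.0, -0.2, 0.4]
grip_width: 0.0413
grip_force: 22.0
```

Call:
step_arm(
  rows=[
    [0, 0, 0, 0, 0, 0],
    [0, 0, 0, 0, 0, 0],
    [0, 0, 0, 0, 0, 0],
    [0, 0, 0, 0, 0, 0],
  ],
  jaw=0.065,
)

```text
time: 10.78
position: [0.5248, 0.451, 0.2083]
tool_rot: [0.854, 0.52, 0.0, -0.0]
ft_force: [0.0, -0.2, 0.2]
grip_width: 0.0635
grip_force: 0.0
```

Call:
step_arm(
  rows=[
    [0, 0, 0.04, 0, 0, 0],
    [0, 0, 0.05, 0, 0, 0],
    [0, 0, 0.03, 0, 0, 0],
    [-0.0192, -0.0187, 0, 0, 0, 10],
    [-0.0192, -0.0187, 0, 0, 0, 10],
    [-0.0192, -0.0187, 0, 0, 0, 10],
    [-0.0192, -0.0187, 0, 0, 0, 10],
    [-0.0192, -0.0187, 0, 0, 0, 10],
    [-0.0192, -0.0187, 0, 0, 0, 10],
    [-0.0192, -0.0187, 0, 0, 0, 10],
    [-0.0192, -0.0187, 0, 0, 0, 10],
    [-0.0192, -0.0187, 0, 0, 0, 10],
  ],
  jaw=0.087,
)

```text
time: 12.28
position: [0.3514, 0.2821, 0.3285]
tool_rot: [0.233, 0.972, 0.0, 0.0]
ft_force: [-0.1, 0.3, -0.3]
grip_width: 0.0869
grip_force: 0.0
```

Call:
step_arm(
  rows=[
    [0, 0, 0, 0, 0, 0],
    [0, 0, 0, 0, 0, 0],
  ],
)

```text
time: 12.52
position: [0.3531, 0.2833, 0.3287]
tool_rot: [0.237, 0.971, 0.001, 0.001]
ft_force: [0.3, 0.9, 0.2]
grip_width: 0.0865
grip_force: 0.0
```

```bash
python3 - <<'E'
from m import *
o=get_obs(); print(o['position'].round(4),R.from_quat(o['tool_rot']).as_matrix()[:,1].round(3),o['q'].round(2))
for n in ['scene','side']:
    c,P,T,f=look(n); cv2.imwrite(f'pics/{n}4.png',cv2.resize(c['pixels'][120:370,180:440],None,fx=2,fy=2))
    for nm,cc,rad,z0,z1 in [('cap',(.525,.451),.03,.081,.086),('bulb',(.352,.283),.02,.08,.099)]:
        p=sel(P,cc,rad,z0,z1); print(n,nm,len(p),p.mean(0).round(4) if len(p) else '')
E
```

```text
[0.3531 0.2833 0.3287] [0.461 0.888 0.002] [ 0.43  0.43  1.93  0.    0.78 -0.66]
scene cap 82 [0.5224 0.4511 0.0823]
scene bulb 60 [0.3492 0.2858 0.0911]
side cap 30 [0.5257 0.4464 0.0825]
side bulb 46 [0.3548 0.2778 0.0898]
```

View pics/scene4.png

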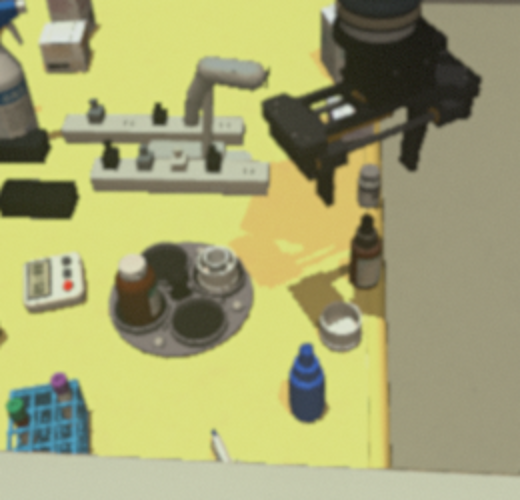

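The brown bottle, at (133,285) in the crop, stands upright opposite the cup at (215,268), with its top at 83 mm. Amber is at (366,250). Next I'll grasp it.

Call:
step_arm(
  rows=[
    [-0.001, 0, -0.03, 0, 0, 0],
    [0, 0, -0.035, 0, 0, 0],
    [0, 0, -0.025, 0, 0, 0],
    [0, 0, -0.016, 0, 0, 0],
    [0, 0, 0, 0, 0, 0],
  ],
)

```text
time: 13.25
position: [0.3515, 0.2831, 0.2211]
tool_rot: [0.236, 0.972, -0.001, -0.001]
ft_force: [0.8, 0.9, 0.3]
grip_width: 0.0869
grip_force: 0.0
```

Call:
step_arm(
  rows=[
    [0, 0, 0, 0, 0, 0],
    [0, 0, 0, 0, 0, 0],
    [0, 0, 0, 0, 0, 0],
    [0, 0, 0, 0, 0, 0],
    [0, 0, 0, 0, 0, 0],
    [0, 0, 0, 0, 0, 0],
  ],
  jaw=0.02,
  squeeze=16,
)

```text
time: 14.0
position: [0.351, 0.2827, 0.2223]
tool_rot: [0.236, 0.972, 0.0, 0.0]
ft_force: [0.1, 0.2, 0.1]
grip_width: 0.0349
grip_force: 0.0
```

Call:
step_arm(
  rows=[
    [0, 0, 0, 0, 0, 0],
    [0, 0, 0, 0, 0, 0],
  ],
)

```text
time: 14.25
position: [0.351, 0.2827, 0.2223]
tool_rot: [0.236, 0.972, -0.0, -0.0]
ft_force: [0.3, 0.1, 0.6]
grip_width: 0.0318
grip_force: 16.0
```

Call:
step_arm(
  rows=[
    [0, 0, 0.03, 0, 0, 0],
    [0, 0, 0.04, 0, 0, 0],
    [0, 0, 0.03, 0, 0, 0],
    [0.019, 0.0247, 0, 0, 0, 0],
    [0.019, 0.0247, 0, 0, 0, 0],
    [0.019, 0.0247, 0, 0, 0, 0],
    [0.019, 0.0247, 0, 0, 0, 0],
    [0.019, 0.0247, 0, 0, 0, 0],
    [0.019, 0.0247, 0, 0, 0, 0],
    [0, 0, 0, 0, 0, 0],
    [0, 0, 0, 0, 0, 0],
  ],
)

```text
time: 15.62
position: [0.4641, 0.4302, 0.3214]
tool_rot: [0.236, 0.972, -0.001, -0.001]
ft_force: [-1.0, -0.7, -0.2]
grip_width: 0.0317
grip_force: 16.0
```

```bash
python3 - <<'E'
from m import *
o=get_obs(); print(o['position'].round(4),R.from_quat(o['tool_rot']).as_matrix()[:,1].round(3),o['q'].round(2))
for n in ['scene','side']:
    c,P,T,f=look(n)
    for r in cut_out('dropper_bottle',n): print(r['confidence'],r['extent'],np.nanpercentile(P[r['region']],[2,50,98],axis=0).round(3).tolist())
E
```

```text
[0.4641 0.4302 0.3214] [ 0.458  0.889 -0.003] [ 0.57  0.64  1.49 -0.    1.02 -0.52]
0.81 [333.9, 312.0, 21.5, 42.2] [[0.3, 0.443, 0.002], [0.311, 0.459, 0.054], [0.33, 0.468, 0.099]]
0.62 [277.1, 238.1, 23.3, 42.2] [[0.446, 0.418, 0.099], [0.454, 0.438, 0.147], [0.47, 0.447, 0.185]]
0.91 [310.1, 161.6, 12.6, 36.1] [[0.309, 0.431, 0.002], [0.325, 0.439, 0.042], [0.336, 0.457, 0.094]]
0.7 [355.1, 136.6, 17.0, 37.4] [[0.297, 0.409, 0.101], [0.471, 0.418, 0.143], [0.482, 0.722, 0.195]]
```

Call:
step_arm(
  rows=[
    [0.0007, 0.0009, -0.03, 0, 0, 0],
    [0, 0, -0.03, 0, 0, 0],
    [0, 0, -0.02, 0, 0, 0],
    [0, 0, -0.01, 0, 0, 0],
    [0, 0, -0.004, 0, 0, 0],
    [0, 0, 0, 0, 0, 0],
    [0, 0, 0, 0, 0, 0],
  ],
)

```text
time: 16.7
position: [0.466, 0.432, 0.2291]
tool_rot: [0.236, 0.972, 0.001, 0.001]
ft_force: [1.1, 0.8, -0.8]
grip_width: 0.0315
grip_force: 16.0
```

Call:
step_arm(
  rows=[
    [-0.001, -0.001, -0.0015, 0, 0, 0],
    [0, 0, -0.0005, 0, 0, 0],
    [0, 0, 0, 0, 0, 0],
  ],
)

```text
time: 17.08
position: [0.4649, 0.4309, 0.2273]
tool_rot: [0.236, 0.972, 0.0, 0.0]
ft_force: [-0.3, -0.7, 6.0]
grip_width: 0.0314
grip_force: 16.0
```

Call:
step_arm(
  rows=[
    [0, 0, 0, 0, 0, 0],
    [0, 0, 0, 0, 0, 0],
    [0, 0, 0, 0, 0, 0],
    [0, 0, 0, 0, 0, 0],
  ],
  jaw=0.056,
)

```text
time: 17.58
position: [0.4646, 0.4308, 0.226]
tool_rot: [0.236, 0.972, -0.0, -0.0]
ft_force: [0.3, -0.3, 0.8]
grip_width: 0.0549
grip_force: 0.0
```

Call:
step_arm(
  rows=[
    [0, 0, 0.04, 0, 0, 0],
    [0, 0, 0.04, 0, 0, 0],
    [0, 0, 0.03, 0, 0, 0],
    [-0.026, -0.0142, 0, 0, 0, -3],
    [-0.026, -0.0142, 0, 0, 0, -3],
    [-0.026, -0.0142, 0, 0, 0, -3],
    [-0.026, -0.0142, 0, 0, 0, -3],
    [-0.026, -0.0142, 0, 0, 0, -3],
    [0, 0, 0, 0, 0, 0],
    [0, 0, 0, 0, 0, 0],
  ],
  jaw=0.087,
)

```text
time: 18.82
position: [0.3357, 0.3604, 0.3366]
tool_rot: [0.36, 0.933, 0.001, 0.001]
ft_force: [-0.0, -0.1, 0.0]
grip_width: 0.0867
grip_force: 0.0
```

```bash
python3 - <<'E'
from m import *
o=get_obs(); print(o['position'].round(4),R.from_quat(o['tool_rot']).as_matrix()[:,1].round(3),o['q'].round(2))
for n in ['scene','side','wrist']:
    c,P,T,f=look(n); cv2.imwrite(f'pics/{n}5.png',cv2.resize(c['pixels'][120:370,180:440],None,fx=2,fy=2))
    for nm,cc,rad,z0,z1 in [('cap',(.525,.451),.03,.081,.086),('bulb',(.465,.431),.02,.085,.104),('bulbtop',(.465,.431),.02,.104,.112),('sleeve',(.335,.36),.03,.01,.028),('sleeverim',(.335,.36),.03,.0285,.033)]:
        p=sel(P,cc,rad,z0,z1); print(n,nm,len(p),p.mean(0).round(4) if len(p) else '', circ(p[:,:2],.021) if nm[0]=='s' and len(p)>9 else '')
E
```

```text
[0.3357 0.3604 0.3366] [0.672 0.74  0.003] [ 0.59  0.45  1.83 -0.    0.85 -0.24]
scene cap 85 [0.5226 0.4512 0.0822] 
scene bulb 59 [0.462  0.4334 0.0962] 
scene bulbtop 5 [0.4638 0.4316 0.1048] 
scene sleeve 230 [0.3333 0.3614 0.0196] [0.33362403 0.36056113]
scene sleeverim 32 [0.3317 0.3595 0.0296] [0.33392904 0.3611252 ]
side cap 27 [0.5249 0.4466 0.0826] 
side bulb 6 [0.465  0.4271 0.1019] 
side bulbtop 3 [0.4652 0.4281 0.1048] 
side sleeve 147 [0.3394 0.3537 0.0202] [0.33527938 0.35867895]
side sleeverim 28 [0.3363 0.3554 0.0294] [0.33588161 0.35864858]
wrist cap 0  
wrist bulb 0  
wrist bulbtop 0  
wrist sleeve 317 [0.3374 0.3584 0.0199] [0.33327157 0.36234165]
wrist sleeverim 252 [0.3351 0.3613 0.0294] [0.33479028 0.36057866]
```

View pics/scene5.png

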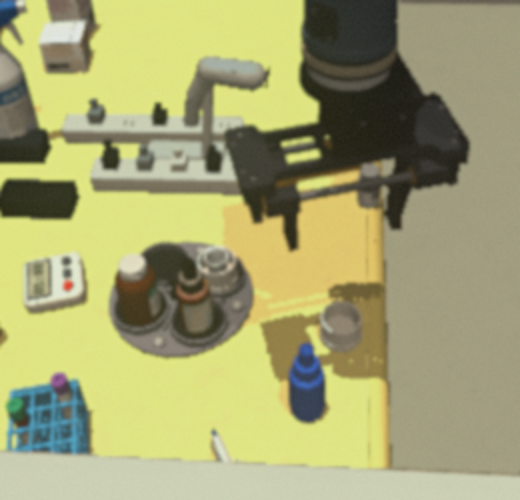

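Brown (133,285) and amber (192,300) both stand in their pockets. The sleeve is at (340,325).

Call:
step_arm(
  rows=[
    [-0.0007, 0, -0.04, 0, 0, 0],
    [0, 0, -0.045, 0, 0, 0],
    [0, 0, -0.035, 0, 0, 0],
    [0, 0, -0.0225, 0, 0, 0],
    [0, 0, 0, 0, 0, 0],
    [0, 0, 0, 0, 0, 0],
  ],
)

```text
time: 19.73
position: [0.3346, 0.3601, 0.1942]
tool_rot: [0.361, 0.933, 0.001, 0.0]
ft_force: [0.1, -0.1, 0.2]
grip_width: 0.087
grip_force: 0.0
```

Call:
step_arm(
  rows=[
    [0, 0, 0, 0, 0, 0],
    [0, 0, 0, 0, 0, 0],
    [0, 0, 0, 0, 0, 0],
    [0, 0, 0, 0, 0, 0],
    [0, 0, 0, 0, 0, 0],
    [0, 0, 0, 0, 0, 0],
  ],
  jaw=0.03,
  squeeze=12,
)

```text
time: 20.48
position: [0.334, 0.3598, 0.1938]
tool_rot: [0.361, 0.933, 0.0, 0.0]
ft_force: [-0.5, -0.4, 1.3]
grip_width: 0.0425
grip_force: 12.0
```

Call:
step_arm(
  rows=[
    [0, 0, 0.04, 0, 0, 0],
    [0, 0, 0.05, 0, 0, 0],
    [0, 0, 0.05, 0, 0, 0],
    [0.0301, 0.0044, 0, 0, 0, 0],
    [0.0301, 0.0044, 0, 0, 0, 0],
    [0.0301, 0.0044, 0, 0, 0, 0],
    [0.0301, 0.0044, 0, 0, 0, 0],
    [0.0301, 0.0044, 0, 0, 0, 0],
    [0.0301, 0.0044, 0, 0, 0, 0],
    [0.0301, 0.0044, 0, 0, 0, 0],
    [0, 0, 0, 0, 0, 0],
    [0, 0, 0, 0, 0, 0],
  ],
)

```text
time: 21.98
position: [0.5436, 0.3903, 0.3329]
tool_rot: [0.361, 0.933, -0.001, -0.001]
ft_force: [0.1, 0.9, -0.1]
grip_width: 0.0424
grip_force: 12.0
```

```bash
python3 - <<'E'
from m import *
o=get_obs(); print(o['position'].round(4),R.from_quat(o['tool_rot']).as_matrix()[:,1].round(3),o['q'].round(2))
for n in ['scene','side']:
    c,P,T,f=look(n)
    cv2.imwrite(f'pics/{n}6.png',cv2.resize(c['pixels'][100:320,200:440],None,fx=2.2,fy=2.2))
    for r in cut_out('sleeve',n): print(r['confidence'],r['extent'],np.nanpercentile(P[r['region']],[2,50,98],axis=0).round(3).tolist())
E
```

```text
[0.5436 0.3903 0.3329] [ 0.673  0.74  -0.003] [ 0.46  0.67  1.38  0.    1.1  -0.38]
0.59 [254.2, 203.2, 24.2, 26.3] [[0.521, 0.369, 0.139], [0.541, 0.39, 0.155], [0.562, 0.411, 0.169]]
0.82 [376.3, 141.3, 20.0, 14.6] [[0.524, 0.366, 0.14], [0.55, 0.374, 0.157], [0.564, 0.41, 0.169]]
```

View pics/scene6.png

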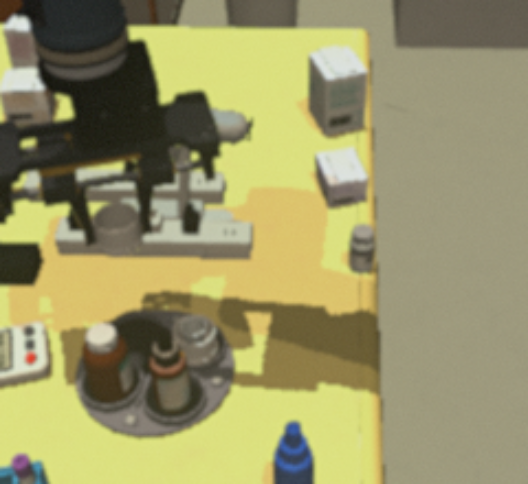

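Call:
step_arm(
  rows=[
    [0.0012, 0.0003, -0.04, 0, 0, 0],
    [0, 0, -0.04, 0, 0, 0],
    [0, 0, -0.03, 0, 0, 0],
    [0, 0, -0.016, 0, 0, 0],
    [0, 0, -0.006, 0, 0, 0],
    [0, 0, 0, 0, 0, 0],
    [0, 0, 0, 0, 0, 0],
  ],
)

```text
time: 23.05
position: [0.5464, 0.3912, 0.2031]
tool_rot: [0.361, 0.933, 0.001, 0.001]
ft_force: [0.3, 0.5, -0.1]
grip_width: 0.0421
grip_force: 12.0
```

Call:
step_arm(
  rows=[
    [-0.0012, -0.0003, -0.002, 0, 0, 0],
    [0, 0, -0.0015, 0, 0, 0],
    [0, 0, 0, 0, 0, 0],
  ],
)

```text
time: 23.42
position: [0.5447, 0.3906, 0.1988]
tool_rot: [0.361, 0.933, 0.0, 0.0]
ft_force: [-0.5, -0.6, 3.1]
grip_width: 0.0422
grip_force: 12.0
```

Call:
step_arm(
  rows=[
    [0, 0, 0, 0, 0, 0],
    [0, 0, 0, 0, 0, 0],
    [0, 0, 0, 0, 0, 0],
    [0, 0, 0.03, 0, 0, 0],
    [0, 0, 0.04, 0, 0, 0],
    [0, 0, 0.05, 0, 0, 0],
    [0, 0, 0.05, 0, 0, 0],
    [-0.03, -0.02, 0, 0, 0, 0],
    [-0.03, -0.02, 0, 0, 0, 0],
    [-0.03, -0.02, 0, 0, 0, 0],
    [0, 0, 0, 0, 0, 0],
    [0, 0, 0, 0, 0, 0],
  ],
  jaw=0.062,
)

```text
time: 24.92
position: [0.4553, 0.3309, 0.3686]
tool_rot: [0.361, 0.933, 0.001, 0.001]
ft_force: [0.6, 0.4, -0.1]
grip_width: 0.0617
grip_force: 0.0
```

```bash
python3 - <<'E'
from m import *
o=get_obs(); print(o['position'].round(4))
for n in ['scene','side','wrist']:
    c,P,T,f=look(n)
    cv2.imwrite(f'pics/{n}7.png',c['pixels'])
    for nm,cc,rad,z0,z1,r in [('slrim',(.545,.391),.028,.0325,.038,.0197),('slfloor',(.545,.391),.012,.005,.02,None),('vialtop',(.407,.174),.02,.0505,.055,None),('bulbtop',(.465,.431),.02,.104,.112,None)]:
        p=sel(P,cc,rad,z0,z1)
        if len(p)>4: print(n,nm,len(p),p.mean(0).round(4), circ(p[:,:2],r))
E
```

```text
[0.4553 0.3309 0.3686]
scene slrim 49 [0.5433 0.3907 0.0337] [0.54365065 0.39055838]
scene slfloor 25 [0.5495 0.3864 0.0121] [0.54967268 0.38662976 0.00544093]
scene vialtop 26 [0.4056 0.1741 0.0515] [0.40502035 0.17454047 0.00791719]
scene bulbtop 7 [0.4639 0.4317 0.1049] [0.46465946 0.42736979 0.00504033]
side slrim 10 [0.5589 0.3922 0.0343] [0.54611414 0.3878596 ]
side vialtop 33 [0.4084 0.1702 0.0515] [0.40864954 0.17031122 0.00757977]
wrist slrim 262 [0.5449 0.3908 0.0341] [0.54487179 0.39090067]
wrist slfloor 306 [0.5457 0.3912 0.0124] [0.54575997 0.39116438 0.00813221]
wrist bulbtop 58 [0.4655 0.4311 0.1052] [0.46575611 0.4313847  0.00239402]
```

View pics/wrist7.png

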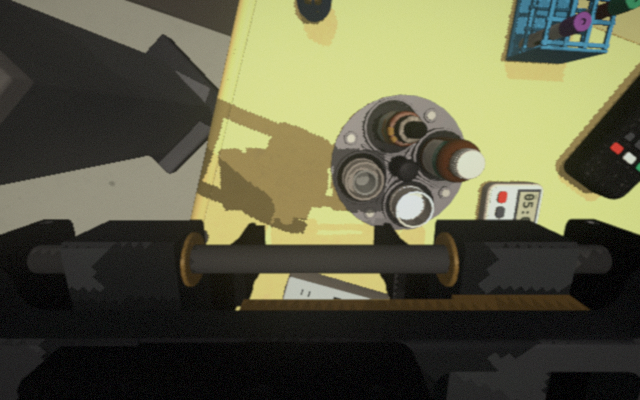

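The sleeve at (411,205) is seated, with its rim at about 34–35 mm. Next is the vial.

Call:
step_arm(
  rows=[
    [-0.0119, -0.0391, 0, 0, 0, 0],
    [-0.0119, -0.0391, 0, 0, 0, 0],
    [-0.0119, -0.0391, 0, 0, 0, 0],
    [-0.0119, -0.0391, 0, 0, 0, 0],
    [0, 0, -0.04, 0, 0, 0],
    [0, 0, 0, 0, 0, 0],
    [0, 0, 0, 0, 0, 0],
  ],
  jaw=0.07,
)

```text
time: 25.95
position: [0.408, 0.1746, 0.3287]
tool_rot: [0.36, 0.933, 0.0, 0.0]
ft_force: [-0.1, -0.7, 0.3]
grip_width: 0.0701
grip_force: 0.0
```

```bash
python3 - <<'E'
from m import *
o=get_obs(); print(o['position'].round(4),o['q'].round(2))
for n in ['scene','side']:
    c,P,T,f=look(n); cv2.imwrite(f'pics/{n}8.png',cv2.resize(c['pixels'][100:320,200:440],None,fx=2.2,fy=2.2))
    p=sel(P,(.407,.174),.03,.002,.055)
    if len(p): print(n,len(p),[(k,(p[(p[:,2]//.005)==k][:,:2]).mean(0).round(4)) for k in range(11) if ((p[:,2]//.005)==k).sum()>3])
E
```

```text
[0.408  0.1746 0.3287] [ 0.15  0.42  1.95  0.    0.77 -0.68]
scene 218 [(0, array([0.404 , 0.1827])), (1, array([0.4029, 0.1845])), (2, array([0.4008, 0.182 ])), (3, array([0.4025, 0.1848])), (4, array([0.3998, 0.1832])), (5, array([0.4012, 0.1827])), (6, array([0.402 , 0.1833])), (7, array([0.4022, 0.1815])), (8, array([0.4033, 0.1822])), (9, array([0.4024, 0.1773])), (10, array([0.4066, 0.1757]))]
side 288 [(0, array([0.4158, 0.1643])), (1, array([0.4138, 0.1646])), (2, array([0.4136, 0.1643])), (3, array([0.4144, 0.1652])), (4, array([0.4146, 0.1655])), (5, array([0.4128, 0.1643])), (6, array([0.4149, 0.1657])), (7, array([0.4134, 0.1651])), (8, array([0.4137, 0.1652])), (9, array([0.4139, 0.1666])), (10, array([0.4089, 0.17  ]))]
```

Call:
step_arm(
  rows=[
    [0, 0, -0.04, 0, 0, 0],
    [0, 0, -0.04, 0, 0, 0],
    [0, 0, -0.025, 0, 0, 0],
    [0, 0, -0.0147, 0, 0, 0],
    [0, 0, 0, 0, 0, 0],
    [0, 0, 0, 0, 0, 0],
  ],
)

```text
time: 26.8
position: [0.4076, 0.1745, 0.2093]
tool_rot: [0.36, 0.933, 0.0, 0.001]
ft_force: [0.2, 0.3, -0.5]
grip_width: 0.0703
grip_force: 0.0
```

Call:
step_arm(
  rows=[
    [0, 0, 0, 0, 0, 0],
    [0, 0, 0, 0, 0, 0],
    [0, 0, 0, 0, 0, 0],
    [0, 0, 0, 0, 0, 0],
    [0, 0, 0, 0, 0, 0],
    [0, 0, 0, 0, 0, 0],
    [0, 0, 0, 0, 0, 0],
  ],
  jaw=0.015,
  squeeze=10,
)

```text
time: 27.68
position: [0.4071, 0.1742, 0.2085]
tool_rot: [0.361, 0.933, -0.0, -0.0]
ft_force: [0.4, 0.3, 0.1]
grip_width: 0.0263
grip_force: 10.0
```

Call:
step_arm(
  rows=[
    [0, 0, 0.05, 0, 0, 0],
    [0, 0, 0.06, 0, 0, 0],
    [0, 0, 0.055, 0, 0, 0],
    [0.0119, 0.0391, 0, 0, 0, 0],
    [0.0119, 0.0391, 0, 0, 0, 0],
    [0.0119, 0.0391, 0, 0, 0, 0],
    [0.0119, 0.0391, 0, 0, 0, 0],
    [0.03, 0.02, 0, 0, 0, 0],
    [0.03, 0.02, 0, 0, 0, 0],
    [0.03, 0.02, 0, 0, 0, 0],
    [0, 0, -0.04, 0, 0, 0],
    [0, 0, 0, 0, 0, 0],
  ],
)

```text
time: 29.18
position: [0.5432, 0.3899, 0.3295]
tool_rot: [0.361, 0.933, -0.004, -0.003]
ft_force: [0.1, 0.0, -0.2]
grip_width: 0.0262
grip_force: 10.0
```

Call:
step_arm(
  rows=[
    [0, 0, 0, 0, 0, 0],
    [0, 0, 0, 0, 0, 0],
  ],
)

```text
time: 29.42
position: [0.5448, 0.3907, 0.3353]
tool_rot: [0.361, 0.933, 0.001, 0.001]
ft_force: [1.0, -0.1, -0.3]
grip_width: 0.0265
grip_force: 10.0
```

```bash
python3 - <<'E'
from m import *
o=get_obs(); print(o['position'].round(4),o['q'].round(2))
for n in ['scene','side','wrist']:
    c,P,T,f=look(n)
    for r in cut_out('vial',n)[:2]: print(n,r['confidence'],r['extent'],np.nanpercentile(P[r['region']],[2,50,98],axis=0).round(3).tolist())
    p=sel(P,(.545,.391),.028,.0325,.038); print(len(p),circ(p[:,:2],.0197) if len(p)>9 else '')
E
```

```text
[0.5448 0.3907 0.3353] [ 0.46  0.66  1.37 -0.    1.1  -0.38]
scene 0.76 [253.2, 204.2, 19.2, 29.2] [[0.53, 0.25, -0.0], [0.538, 0.396, 0.159], [0.677, 0.404, 0.179]]
scene 0.3 [247.2, 265.6, 25.1, 40.9] [[0.502, 0.439, 0.005], [0.512, 0.46, 0.055], [0.534, 0.471, 0.083]]
52 [0.54331831 0.39088299]
side 0.8 [378.6, 141.8, 12.3, 28.1] [[0.538, 0.374, 0.128], [0.552, 0.379, 0.152], [0.56, 0.391, 0.178]]
11 [0.54581946 0.38744779]
wrist 0.56 [321.8, 245.1, 45.9, 71.5] [[0.531, 0.382, 0.13], [0.537, 0.398, 0.164], [0.555, 0.405, 0.178]]
275 [0.54510293 0.39108278]
```

Call:
step_arm(
  rows=[
    [0, 0, -0.04, 0, 0, 0],
    [0, 0, -0.03, 0, 0, 0],
    [0, 0, -0.02, 0, 0, 0],
    [0, 0, -0.012, 0, 0, 0],
    [0, 0, -0.008, 0, 0, 0],
    [0, 0, -0.002, 0, 0, 0],
    [0, 0, 0, 0, 0, 0],
    [0, 0, 0, 0, 0, 0],
  ],
)

```text
time: 30.72
position: [0.5449, 0.3907, 0.2224]
tool_rot: [0.361, 0.933, 0.001, 0.0]
ft_force: [0.3, -0.1, 0.2]
grip_width: 0.0266
grip_force: 10.0
```

Call:
step_arm(
  rows=[
    [0, 0, -0.001, 0, 0, 0],
    [0, 0, 0, 0, 0, 0],
  ],
)

```text
time: 30.98
position: [0.545, 0.3907, 0.2216]
tool_rot: [0.361, 0.933, 0.001, 0.001]
ft_force: [-1.5, -0.9, 3.7]
grip_width: 0.0261
grip_force: 10.0
```

Call:
step_arm(
  rows=[
    [0, 0, 0, 0, 0, 0],
    [0, 0, 0, 0, 0, 0],
    [0, 0, 0, 0, 0, 0],
    [0, 0, 0.03, 0, 0, 0],
    [0, 0, 0.04, 0, 0, 0],
    [0, 0, 0.05, 0, 0, 0],
    [0, 0, 0.04, 0, 0, 0],
    [-0.03, -0.02, 0, 0, 0, 0],
    [-0.03, -0.02, 0, 0, 0, 0],
    [-0.03, -0.02, 0, 0, 0, 0],
    [0, 0, 0, 0, 0, 0],
    [0, 0, 0, 0, 0, 0],
  ],
  jaw=0.05,
)

```text
time: 32.48
position: [0.4553, 0.3309, 0.3809]
tool_rot: [0.361, 0.933, 0.001, 0.001]
ft_force: [0.2, -0.2, 0.3]
grip_width: 0.0501
grip_force: 0.0
```

```bash
python3 - <<'E'
from m import *
o=get_obs(); print(o['position'].round(4))
for n in ['scene','side','wrist']:
    c,P,T,f=look(n)
    cv2.imwrite(f'pics/{n}9.png',cv2.resize(c['pixels'][60:360,180:480],None,fx=2,fy=2))
    for nm,cc,rad,z0,z1,r in [('slrim',(.545,.391),.028,.0325,.038,.0197),('vialtop',(.545,.391),.02,.06,.07,None),('browntop',(.525,.451),.02,.08,.086,None),('bulbtop',(.465,.431),.02,.104,.112,None),('cuprim',(.485,.37),.03,.0395,.043,.0125)]:
        p=sel(P,cc,rad,z0,z1)
        if len(p)>4: print(n,nm,len(p),p.mean(0).round(4), circ(p[:,:2],r))
E
```

```text
[0.4553 0.3309 0.3809]
scene slrim 60 [0.538  0.3957 0.0344] [0.54574596 0.38793921]
scene vialtop 72 [0.5434 0.3916 0.0634] [0.54391361 0.39118856 0.00836355]
scene browntop 99 [0.5227 0.4512 0.0818] [0.52243765 0.4511003  0.00920338]
scene cuprim 24 [0.4832 0.3706 0.0404] [0.4827186  0.37069481]
side slrim 15 [0.5531 0.388  0.0344] [0.54553346 0.38747738]
side vialtop 8 [0.5543 0.3915 0.0637] [160.52539019  84.94234923 180.94093332]
side browntop 32 [0.5258 0.4461 0.0822] [0.52513355 0.44639172 0.00977219]
side cuprim 17 [0.4841 0.3703 0.0408] [0.48496046 0.36839783]
wrist slrim 226 [0.5382 0.3903 0.0344] [0.54574537 0.3908957 ]
wrist vialtop 352 [0.5431 0.3916 0.0639] [0.54327389 0.39152381 0.00776797]
wrist browntop 629 [0.5239 0.4506 0.0822] [0.52394933 0.45053218 0.00921614]
wrist bulbtop 56 [0.4654 0.4312 0.1051] [0.46579107 0.43129649 0.00259677]
wrist cuprim 149 [0.4844 0.3711 0.0406] [0.484521   0.37074532]
```

View pics/wrist9.png

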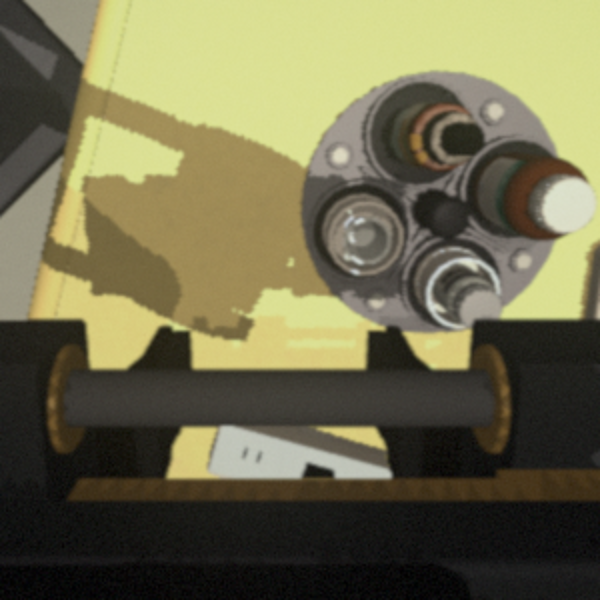

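View pics/scene9.png

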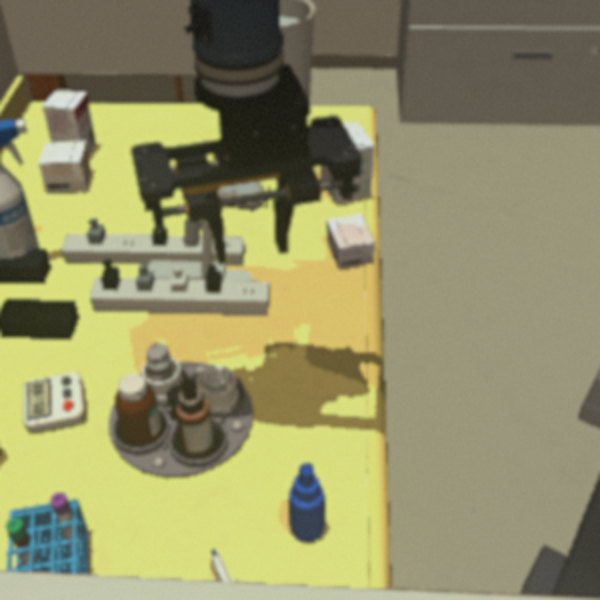

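The pictures show everything in place: the vial in its sleeve at (470,300) in the wrist crop, with its top at 64–65 mm, and brown and amber upright. The cup hasn't moved.

```bash
python3 -c "
from rig import hand_in
print(hand_in())"
```

```text
the job is handed in; nothing more can be done
None
```

I loaded the disc as asked and handed the job in at about 32 s of the 90 s limit. The brown bottle is across from the cup, the amber dropper is clockwise next to it, and the sleeve with the vial in it is in the last pocket. The final pictures show all of them upright and seated, and I don't have the judging result.

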